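Open the latched parts box by its recessed paddle

TASK

The couplings for the next job are in the blue utility box. Open it: pull up the red paddle handle in the recess of its lid to trip the latch, and in the same pull raise the lid until it leans well open, about 50 to 60 degrees; then let go and leave it standing open. Leave the yellow box shut.

Things in the scene. Friction and masses are not known exactly. Their poses are not given: they have to be found in the camera images.
- blue_box: Blue box with a blue lid, 150 x 150 mm, 93 mm high shut, fixed to the table; a like yellow box stands by it. Origin: centre of its underside. x runs from its front to the hinge at its back, y left, z up. Lid hinge: along y at x 75, z 85 mm. Metal recess in the lid, open above: x -63 to 14, y -58 to 58, floor z 62 mm. Paddle's pin, in the lid: along y at x 12, z 83. Grip bar when shut: x -34, y 0, z 83.
- blue_grip (a point): Centre of the round red grip bar, the paddle's free end toward the box's front: 16 mm thick, 30 mm long along the box's y, 46 mm from the pin, its top 2 mm below the lid's top when shut. Its flat ends stand free, 43 mm from the recess walls, floor 21 mm below its centre: pinch it across its ends from above. It may turn between the fingers as the lid rises. The plate from bar to pin is 22 mm wide.
- blue_lid (a joint): Lid of the blue box, rad: 0 shut, grows as its front edge rises, stop at 1.25. Latched it rises no more than about 0.03. Its stiff hinge holds it wherever it is left; about 8 N upward at the bar raise it.
- blue_paddle (a joint): Paddle, rad relative to the lid: 0 lying in the recess, grows as the bar is pulled up, stop at 0.55 (bar 24 mm up). The latch lets go at about 0.25. It springs back when released; 1 to 2.5 N at the bar move it. As the pull goes on, it stays at its stop and the lid rises with it.
- yellow_lid (a joint): Lid of the yellow box, rad: 0 shut; it shall stay shut.

How it is judged:
By the outcome, as a careful person would: the job done as asked, in the order asked, and still so for the second after the job is handed in, with the robot touching nothing.
It also fails if it takes over 32 s, if anything falls off the work surface, if the arm or the gripper's body presses on something with over 40 N, if the wrist force passes 120 N, or if a joint passes its speed limit or range.

ROBOT

A 7-joint arm with a two-finger parallel gripper is mounted at the origin on a cart in front of the work surface, level with it; the furniture and walls round the work are solid. World frame = base frame: x ahead of the robot, y to its left, z up, the work surface at z = 0. Lengths are in m, angles in rad, forces in N, time in s.
With the tool pointing down it reaches from about 0.425 to 1.025 m from the base axis. Payload 9.4 kg.
Tool frame: the origin (TCP) lies midway between the tips of the shut fingers; the grasp point (between the pads) lies 19 mm behind it; z points along the fingers, y is the line along which they close (so a half turn about z gives the same grasp; the last joint's range is limited). The gripper opens to 93 mm and grips with 3 to 60 N. Pads are 15 mm wide; open, the fingers measure 128 mm over their backs; the gripper's body (75 mm by 188 mm) begins 65 mm behind the grasp point.
Start: joints at [-1.258, 0.599, -0.003, 1.599, 0.002, 0.943, -0.08], TCP at [0.276, 0.671, 0.219] pointing down, gripper open.
Joint ranges: [-2.57, 2.57], [-0.35, 1.97], [-1.29, 1.29], [0.11, 2.56], [-1.05, 4.19], [0.11, 1.86], [-2.63, 2.63]. Speed limits (rad/s): [2.22, 2.22, 3.01, 3.01, 3.14, 3.14, 3.14].

INTERFACE

Orientations are given as a 3x3 rotation matrix whose columns are the frame's x, y, z axes.
In Python, from plant import * gives the robot as it stands. The module is installed in compiled form; this text tells all that it offers.
- The arm moves only by the shell command python3 -m creep 'ROWS' [FORCE]. ROWS is JSON, a list of rows, each an object of numbers: "dx", "dy", "dz": the shift along the tool's x, y, z in cm; "roll": the turn about the tool's z in rad; "claw": the closure in counts, from 0 (fully open) to 255 (shut). A call has 1 to 5 rows; each row is the pose to reach, as a shift and turn from the pose commanded when the call began, along the tool's axes at that moment; what a row does not reach only later rows make up. A row lasts 1/12 s, in which the tool goes at most 41.7 mm and 7.16 degrees, less where a joint would pass 70% of its speed; a pose out of reach is approached as far as the arm can. A call with a gripper value outside its range is refused whole. The fingers move at their own pace and stop on an object; FORCE is the grip in N (left out, the last holds). Time passes only in rows, so rows that repeat a pose let the fingers close. It gives the time, the measured TCP pose, the force, the opening and the grip force at its end, in the units of the state.
- get_obs(): the state, without advancing time (a new reading comes with each control period).
- capture(name): name is "scene" or "side" or "wrist"; returns a dict with "frame" (420x560x3 uint8, red, green, blue), "depth" (420x560 float32, m along the optical axis (not along the pixel's ray), 0 where there is no reading), "K" (3x3 intrinsics, pixels), "k1" (the pictures are not rectified: a ray, as slopes to the right and down, at radius r is drawn at 1 + k1 r^2 times it, then the intrinsics apply), "origin" and "rotation" of the camera in the world; the wrist camera has in their place "mount" (4x4, takes a point from camera to tool coordinates, whose origin is the TCP and whose axes are the flange's). Camera axes: x right, y down, z forward; pixel columns grow to the right and rows downward; lengths in m; the calibration is good to about 2 mm. A picture is of the moment at which its call begins: read the wrist's pose just before it.
- hand_in(): hands the job in; it is judged then, once.
The state is a dict: "time": time; "q": joint angles; "joint_vel": joint speeds; "effort": joint torques, N m; "position": TCP position; "tool_rot": TCP orientation; "force": force on the tool from outside, world axes, zero at the start; "moment": the same for the moment, N m; "finger_gap": finger opening in m; "grasp_force": force on a finger pad.
Only numpy, scipy, OpenCV 4.12 (cv2) and the standard library are available. Lean on these libraries where they do the work, as an engineer would, in place of code of your own. Each camera call takes 0.05 s, during which the arm holds its last target. There are 200 camera calls.

## Working session

There is one attempt and no reset: what is moved stays moved. The work goes in short steps, Python scripts to look and compute and a shell command to move; the robot and the scene stay as the last step left them, time stands still between calls to the robot, and variables do not carry over. Pictures are saved under pics/ and viewed, at most 10 in all, crops included, and the job is handed in when it is done.

```bash
mkdir -p pics
cat > h.py <<'E'
from plant import *
import numpy as np, cv2
def cam(n):
    o=get_obs(); c=capture(n)
    if 'mount' in c:
        M=np.array(c['mount']); R=np.array(o['tool_rot']); 
        c['rotation']=R@M[:3,:3]; c['origin']=np.array(o['position'])+R@M[:3,3]
    return c
def cloud(c):
    K=np.array(c['K']); h,w=c['depth'].shape
    u,v=np.meshgrid(np.arange(w),np.arange(h))
    p=cv2.undistortPoints(np.stack([u,v],-1).reshape(-1,1,2).astype(np.float64),K,np.array([c['k1'],0,0,0.])).reshape(h,w,2)
    d=c['depth'][...,None]
    return (np.concatenate([p,np.ones((h,w,1))],-1)*d)@np.array(c['rotation']).T+np.array(c['origin'])
E
python3 - <<'E'
from h import *
o=get_obs(); print(o['time'],o['position'],np.round(o['tool_rot'],3),o['finger_gap'])
ims=[]
for n in ('scene','wrist'):
    c=cam(n); P=cloud(c); np.savez(n,f=c['frame'],P=P); ims.append(c['frame'])
    hsv=cv2.cvtColor(c['frame'],cv2.COLOR_RGB2HSV); H,S,V=hsv[...,0],hsv[...,1],hsv[...,2]
    for nm,m in (('blue',(H>95)&(H<130)&(S>110)),('yellow',(H>20)&(H<35)&(S>110)),('red',((H<8)|(H>172))&(S>130))):
        m&=(c['depth']>0)&(V>50)&(P[...,2]>0.03)
        q=P[m]
        if len(q)>20: print(n,nm,len(q),np.median(q,0).round(3),np.percentile(q,[2,98],0).round(3).tolist(), np.argwhere(m).mean(0))
cv2.imwrite('pics/a.png',cv2.resize(np.vstack(ims)[...,::-1],None,fx=.714,fy=.714))
E
```

```text
0.0 [0.27537645 0.67016233 0.21777881] [[-0.925  0.38  -0.   ]
 [ 0.38   0.925 -0.001]
 [-0.    -0.001 -1.   ]] 0.09306761934930632
scene blue 6729 [0.675 0.106 0.088] [[0.522, -0.043, 0.036], [1.702, 3.063, 0.096]] [121.54019914 219.27790162]
scene yellow 2634 [0.591 0.227 0.091] [[0.499, 0.191, 0.033], [0.668, 0.363, 0.096]] [183.63705391 241.28170084]
scene red 394 [0.578 0.041 0.088] [[0.552, 0.023, 0.069], [0.612, 0.296, 0.092]] [206.38071066 277.50507614]
wrist yellow 5612 [0.264 0.706 0.33 ] [[0.226, 0.636, 0.313], [0.278, 0.737, 0.334]] [381.30612972 385.54704205]
```

View pics/a.png

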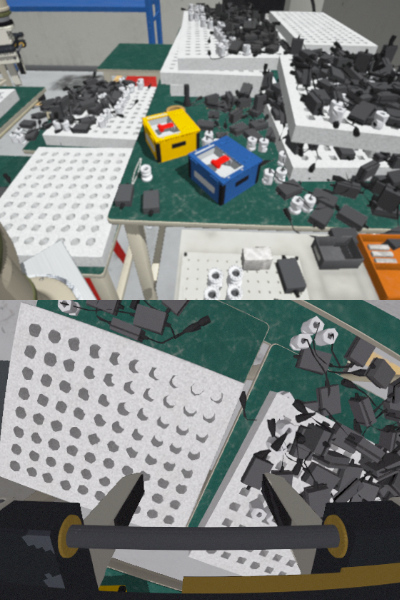

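The upper picture (scene) shows the blue box near (225,168) with its red paddle at (222,160), and the yellow box beyond it at (170,130). The lower picture (wrist) shows only trays. Next I'll fit the lid's rectangle.

Run:
```python
from h import *
z=np.load('scene.npz'); f,P=z['f'],z['P']
hsv=cv2.cvtColor(f,cv2.COLOR_RGB2HSV); H,S,V=[hsv[...,i] for i in range(3)]
g=(P[...,0]>.4)&(P[...,0]<.85)&(P[...,1]>-.15)&(P[...,1]<.45)
for nm,m in (('blue',(H>95)&(H<130)&(S>110)),('yellow',(H>20)&(H<35)&(S>110))):
    q=P[g&m&(P[...,2]>.084)&(P[...,2]<.105)]
    r=cv2.minAreaRect((q[:,:2]*1000).astype(np.float32)); print(nm,len(q),np.median(q[:,2]),r,cv2.boxPoints(r).round().tolist())
m=g&((H<8)|(H>172))&(S>130)&(P[...,2]>.03)
n,l,s,c=cv2.connectedComponentsWithStats(m.astype(np.uint8))
for i in range(1,n):
    if s[i,4]>15:
        q=P[l==i]; print(s[i],q.mean(0).round(3),q.min(0).round(3),q.max(0).round(3))
cv2.imwrite('pics/b.png',cv2.resize(f[140:290,190:390,::-1],None,fx=4,fy=4,interpolation=cv2.INTER_CUBIC))
```

```text
blue 2137 0.09311363362848657 ((601.8333129882812, 34.16766357421875), (154.08616638183594, 164.1206512451172), 85.8897476196289) [[514.0, -37.0], [678.0, -49.0], [689.0, 105.0], [526.0, 117.0]]
yellow 1517 0.09340256441630101 ((592.9271240234375, 280.8779296875), (157.4358367919922, 162.62515258789062), 72.87332916259766) [[492.0, 230.0], [647.0, 182.0], [694.0, 332.0], [538.0, 380.0]]
[221 171  22  14 156] [0.574 0.282 0.087] [0.548 0.268 0.061] [0.606 0.303 0.093]
[296 217  26  19 238] [0.582 0.033 0.087] [0.558 0.022 0.061] [0.616 0.05  0.093]
```

View pics/b.png

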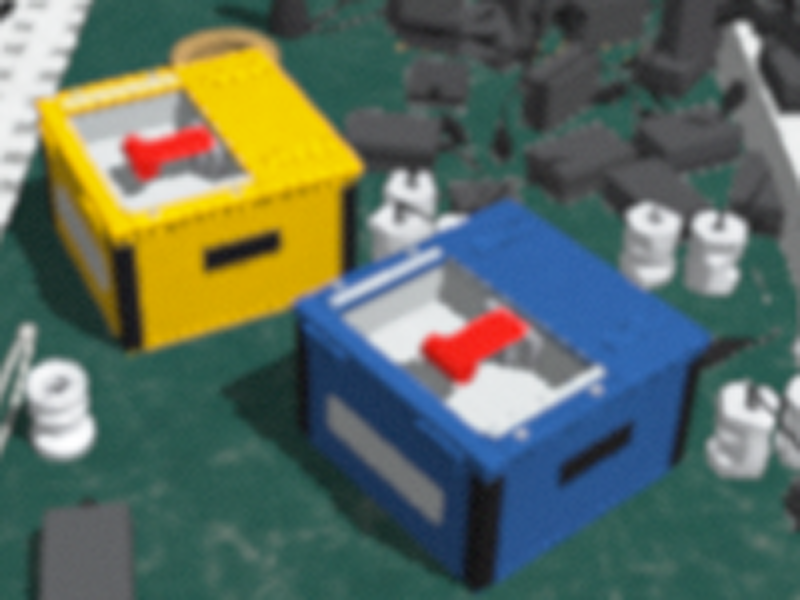

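The blue box's front faces the robot, with yaw about -4°. The lid's top is at z 0.093, as given. The grip bar should be near (0.568, 0.036), and the red points agree with that. Moving over now, slightly raised.

```bash
python3 -m creep '[{"dx":-2.8,"dy":-2.6,"dz":-1,"claw":0},{"dx":-5.6,"dy":-5.2,"dz":-2,"claw":0},{"dx":-8.4,"dy":-7.8,"dz":-3,"claw":0},{"dx":-11.2,"dy":-10.4,"dz":-4,"claw":0},{"dx":-14,"dy":-13,"dz":-4,"claw":0}]'
```

```text
validation failed for argument at $[0]...
```

```bash
python3 -m creep '[{"dx":-2.8,"dy":-2.6,"dz":-1,"roll":0,"claw":0},{"dx":-5.6,"dy":-5.2,"dz":-2,"roll":0,"claw":0},{"dx":-8.4,"dy":-7.8,"dz":-3,"roll":0,"claw":0},{"dx":-11.2,"dy":-10.4,"dz":-4,"roll":0,"claw":0},{"dx":-14,"dy":-13,"dz":-4,"roll":0,"claw":0}]'
```

```text
time: 0.52
position: [0.3565, 0.496, 0.2601]
tool_rot: [[-0.925, 0.38, 0.001], [0.38, 0.925, 0.002], [-0.0, 0.002, -1.0]]
force: [1.7, -0.8, -0.5]
finger_gap: 0.0928
grasp_force: 0.0
```

```bash
python3 -m creep '[{"dx":-2.9,"dy":-2.7,"dz":0,"roll":0,"claw":50},{"dx":-5.8,"dy":-5.4,"dz":0,"roll":0,"claw":104},{"dx":-8.7,"dy":-8.1,"dz":0,"roll":0,"claw":104},{"dx":-11.6,"dy":-10.8,"dz":0,"roll":0,"claw":104},{"dx":-14.5,"dy":-13.5,"dz":0,"roll":0,"claw":104}]' 15
python3 -m creep '[{"dx":-2.9,"dy":-2.7,"dz":0,"roll":-0.06,"claw":104},{"dx":-5.8,"dy":-5.4,"dz":0,"roll":-0.12,"claw":104},{"dx":-8.7,"dy":-8.1,"dz":0,"roll":-0.18,"claw":104},{"dx":-11.6,"dy":-10.8,"dz":0,"roll":-0.24,"claw":104},{"dx":-14.5,"dy":-13.5,"dz":0,"roll":-0.32,"claw":104}]'
```

```text
time: 0.93
position: [0.4387, 0.3152, 0.2585]
tool_rot: [[-0.925, 0.38, -0.0], [0.38, 0.925, -0.0], [0.0, -0.0, -1.0]]
force: [0.8, 0.7, 0.0]
finger_gap: 0.0641
grasp_force: 0.0
time: 1.35
position: [0.5216, 0.1353, 0.2586]
tool_rot: [[-0.998, 0.067, -0.0], [0.067, 0.998, -0.0], [0.0, -0.0, -1.0]]
force: [0.5, 0.1, -0.8]
finger_gap: 0.0552
grasp_force: 0.0
```

```bash
python3 -m creep '[{"dx":-1.8,"dy":-3.2,"dz":0,"roll":0,"claw":104},{"dx":-3.6,"dy":-6.4,"dz":0,"roll":0,"claw":104},{"dx":-5.2,"dy":-9.6,"dz":0,"roll":0,"claw":104},{"dx":-5.2,"dy":-9.6,"dz":0,"roll":0,"claw":104},{"dx":-5.2,"dy":-9.6,"dz":0,"roll":0,"claw":104}]'
python3 - <<'E'
from h import *
o=get_obs(); R=np.array(o['tool_rot']); p=np.array(o['position'])
c=cam('wrist'); P=cloud(c); f=c['frame']
hsv=cv2.cvtColor(f,cv2.COLOR_RGB2HSV); H,S,V=[hsv[...,i] for i in range(3)]
m=((H<8)|(H>172))&(S>130)&(P[...,2]>.03)&(P[...,2]<.12)
q=P[m]; print(len(q),q.mean(0),q.min(0),q.max(0))
b=P[(H>95)&(H<130)&(S>110)&(P[...,2]>.084)&(P[...,2]<.105)]
r=cv2.minAreaRect((b[:,:2]*1000).astype(np.float32)); print(len(b),r,cv2.boxPoints(r).round(1).tolist())
# bar: red points, front part
L=(q-p)@R; print('tool', L.min(0).round(4),L.max(0).round(4))
t=L[:,0]>np.percentile(L[:,0],99)-.015
print('bar y',np.percentile(L[t,1],[1,50,99]).round(4),'x',np.percentile(L[t,0],[1,99]).round(4), 'z',np.percentile(q[t,2],[5,50,95]).round(4))
print('minAreaRect red',cv2.minAreaRect((q[:,:2]*1000).astype(np.float32)))
cv2.imwrite('pics/c.png',f[...,::-1])
E
```

```text
time: 1.77
position: [0.5667, 0.0354, 0.2582]
tool_rot: [[-0.997, 0.074, -0.001], [0.074, 0.997, -0.001], [0.001, -0.001, -1.0]]
force: [0.4, 1.6, -0.4]
finger_gap: 0.0549
grasp_force: 0.0
2127 [0.57761624 0.16102851 0.08780513] [0.49906376 0.02277797 0.0620815 ] [0.6124913  0.30885608 0.09194481]
9519 ((599.4349975585938, 34.77385711669922), (154.95913696289062, 157.2332000732422), 85.78963470458984) [[515.2999877929688, -36.70000076293945], [672.2000122070312, -48.29999923706055], [683.5, 106.30000305175781], [526.7000122070312, 117.80000305175781]]
tool [-0.0456 -0.0121  0.1662] [0.0816 0.272  0.196 ]
bar y [0.2374 0.2482 0.2678] x [0.02   0.0362] z [0.0795 0.0888 0.0911]
minAreaRect red ((554.72216796875, 165.039306640625), (106.80690002441406, 287.38983154296875), 2.0081634521484375)
```

View pics/c.png

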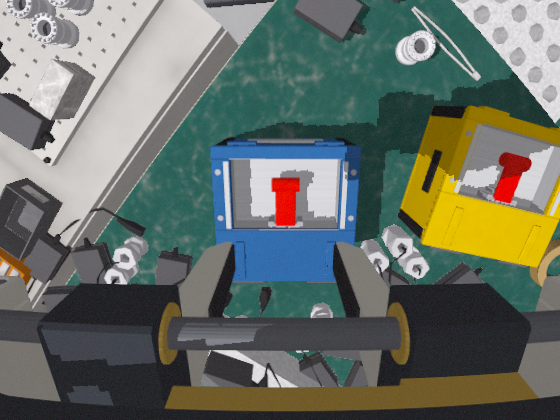

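The wrist picture shows the blue box square to the gripper, with its grip bar at (286,184). The yellow paddle at (512,165) spoiled the red statistics, so I'm repeating them for the blue one alone.

Run:
```python
from h import *
o=get_obs(); R=np.array(o['tool_rot']); p=np.array(o['position'])
c=cam('wrist'); P=cloud(c); f=c['frame']
hsv=cv2.cvtColor(f,cv2.COLOR_RGB2HSV); H,S,V=[hsv[...,i] for i in range(3)]
m=((H<8)|(H>172))&(S>130)&(P[...,2]>.075)&(P[...,2]<.12)&(P[...,1]<.1)
q=P[m]; L=(q-p)@R
t=L[:,0]>L[:,0].max()-.015
print(p,len(q),'bar y',np.percentile(L[t,1],[1,50,99]).round(4),'x',np.percentile(L[t,0],[1,99]).round(4),'z',np.percentile(q[t,2],[5,50,95]).round(4))
```

```text
[0.56620745 0.03745451 0.25826252] 1036 bar y [-0.0141  0.0007  0.0144] x [-0.0076  0.0066] z [0.0862 0.0894 0.0912]
```

The bar is within 1 mm of the tool axis and 28–30 mm long, as it should be. Descending.

```bash
python3 -m creep '[{"dx":0,"dy":0,"dz":3.5,"roll":0,"claw":104},{"dx":0,"dy":0,"dz":7,"roll":0,"claw":104},{"dx":0,"dy":0,"dz":10.5,"roll":0,"claw":104},{"dx":0,"dy":0,"dz":13.5,"roll":0,"claw":104},{"dx":0,"dy":0,"dz":16,"roll":0,"claw":104}]'
python3 -m creep '[{"dx":0,"dy":0,"dz":1,"roll":0,"claw":104},{"dx":0,"dy":0,"dz":2,"roll":0,"claw":104},{"dx":0,"dy":0,"dz":2.9,"roll":0,"claw":104},{"dx":0,"dy":0,"dz":2.9,"roll":0,"claw":104},{"dx":0,"dy":0,"dz":2.9,"roll":0,"claw":104}]'
```

```text
time: 2.28
position: [0.5652, 0.04, 0.0967]
tool_rot: [[-0.998, 0.067, -0.001], [0.067, 0.998, 0.001], [0.002, 0.001, -1.0]]
force: [0.3, 0.0, -0.4]
finger_gap: 0.0548
grasp_force: 0.0
time: 2.7
position: [0.5668, 0.0381, 0.0702]
tool_rot: [[-0.998, 0.069, 0.001], [0.069, 0.998, 0.0], [-0.001, 0.0, -1.0]]
force: [-0.2, 0.4, -0.1]
finger_gap: 0.0547
grasp_force: 0.0
```

```bash
python3 -m creep '[{"dx":0,"dy":0,"dz":0,"roll":0,"claw":200},{"dx":0,"dy":0,"dz":0,"roll":0,"claw":200},{"dx":0,"dy":0,"dz":0,"roll":0,"claw":200},{"dx":0,"dy":0,"dz":0,"roll":0,"claw":200},{"dx":0,"dy":0,"dz":0,"roll":0,"claw":200}]' 30
```

```text
time: 3.12
position: [0.5666, 0.0371, 0.0701]
tool_rot: [[-0.998, 0.07, 0.001], [0.07, 0.998, -0.001], [-0.001, -0.001, -1.0]]
force: [-0.6, 0.4, 4.1]
finger_gap: 0.0296
grasp_force: 30.0
```

The bar is gripped at a 29.6 mm gap. Now I'll pull the paddle along its arc about the pin and on into the lid's arc. I'll check force between calls.

```bash
python3 -m creep '[{"dx":-0.05,"dy":0,"dz":-0.6,"roll":0,"claw":200},{"dx":-0.2,"dy":0,"dz":-1.2,"roll":0,"claw":200},{"dx":-0.35,"dy":0,"dz":-1.8,"roll":0,"claw":200},{"dx":-0.65,"dy":0,"dz":-2.4,"roll":0,"claw":200},{"dx":-0.7,"dy":0,"dz":-2.6,"roll":0,"claw":200}]'
```

```text
time: 3.53
position: [0.5733, 0.0367, 0.0964]
tool_rot: [[-0.998, 0.07, -0.001], [0.07, 0.998, -0.001], [0.001, -0.001, -1.0]]
force: [0.0, -4.6, -8.9]
finger_gap: 0.0295
grasp_force: 30.0
```

```bash
python3 -m creep '[{"dx":-0.25,"dy":0,"dz":-0.8,"roll":0,"claw":200},{"dx":-0.6,"dy":0,"dz":-1.8,"roll":0,"claw":200},{"dx":-1.1,"dy":0,"dz":-2.7,"roll":0,"claw":200},{"dx":-1.65,"dy":0,"dz":-3.6,"roll":0,"claw":200},{"dx":-2.3,"dy":0,"dz":-4.4,"roll":0,"claw":200}]'
```

```text
time: 3.95
position: [0.5939, 0.0352, 0.1397]
tool_rot: [[-0.998, 0.07, -0.005], [0.07, 0.998, -0.001], [0.005, -0.001, -1.0]]
force: [-6.4, -4.3, -9.5]
finger_gap: 0.0297
grasp_force: 30.0
```

```bash
python3 -m creep '[{"dx":-0.7,"dy":0,"dz":-0.8,"roll":0,"claw":200},{"dx":-1.5,"dy":0,"dz":-1.5,"roll":0,"claw":200},{"dx":-2.4,"dy":0,"dz":-2.1,"roll":0,"claw":200},{"dx":-3.3,"dy":0,"dz":-2.6,"roll":0,"claw":200},{"dx":-3.9,"dy":0,"dz":-2.9,"roll":0,"claw":200}]'
python3 -m creep '[{"dx":0,"dy":0,"dz":0,"roll":0,"claw":200},{"dx":0,"dy":0,"dz":0,"roll":0,"claw":200}]'
python3 - <<'E'
from h import *
c=cam('scene'); P=cloud(c); f=c['frame']; np.savez('s2',f=f,P=P)
cv2.imwrite('pics/d.png',cv2.resize(f[110:290,190:390,::-1],None,fx=3,fy=3,interpolation=cv2.INTER_CUBIC))
E
```

```text
time: 4.37
position: [0.6325, 0.0324, 0.1691]
tool_rot: [[-0.998, 0.07, -0.006], [0.07, 0.998, -0.001], [0.006, -0.001, -1.0]]
force: [-9.8, -5.1, 0.8]
finger_gap: 0.0289
grasp_force: 30.0
time: 4.53
position: [0.6337, 0.0323, 0.1696]
tool_rot: [[-0.998, 0.07, -0.003], [0.07, 0.998, -0.001], [0.003, -0.001, -1.0]]
force: [-7.2, -4.0, 3.4]
finger_gap: 0.0291
grasp_force: 30.0
```

View pics/d.png

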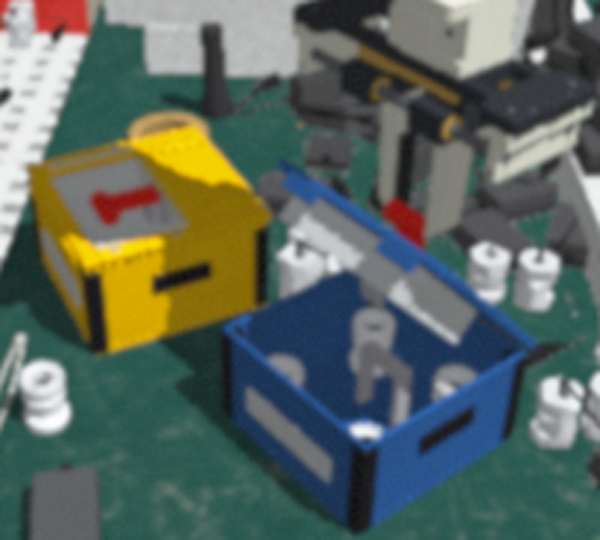

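The lid is raised, with the fingers on the bar at (405,215) behind it, and the box interior shows. Next I'll measure the lid's angle.

```bash
cat > ang.py <<'E'
from h import *
def ang(f,P):
    hsv=cv2.cvtColor(f,cv2.COLOR_RGB2HSV); H,S,V=[hsv[...,i] for i in range(3)]
    C=np.array([.6,.0345]); ex=np.array([.9973,-.073]); ey=np.array([.073,.9973])
    X=(P[...,:2]-C)@ex; Y=(P[...,:2]-C)@ey; Z=P[...,2]
    m=(H>95)&(H<130)&(S>90)&(Z>.11)&(Z<.26)&(X>-.09)&(X<.1)&(abs(Y)<.09)
    x,z=X[m],Z[m]; d=np.c_[x,z]; print(len(x),'zmax',np.percentile(z,98))
    for _ in range(3):
        c=d.mean(0); v=np.linalg.svd(d-c,full_matrices=False)[2][0]; r=abs((d-c)@[-v[1],v[0]]); d=d[r<max(.004,1.5*np.median(r))]
    print(len(d),'line angle',np.degrees(np.arctan(-v[1]/v[0])),'at',c, 'chord from hinge',np.degrees(np.arctan2(c[1]-.085,.075-c[0])))
E
python3 - <<'E'
from ang import *
z=np.load('s2.npz'); ang(z['f'],z['P'])
E
```

```text
532 zmax 0.20187481152171238
355 line angle 46.666758890894705 at [-0.01061728  0.18296721] chord from hinge 48.84855240565499
```

Run:
```python
from ang import *
c=cam('side'); P=cloud(c); f=c['frame']; print(c['origin']); ang(f,P); np.savez('sd',f=f,P=P)
cv2.imwrite('pics/e.png',f[...,::-1])
```

```text
[0.50750996 0.78840064 0.59161978]
944 zmax 0.2008691364019896
699 line angle 44.98175111246331 at [0.0172882  0.15604513] chord from hinge 50.91215239633555
```

View pics/e.png

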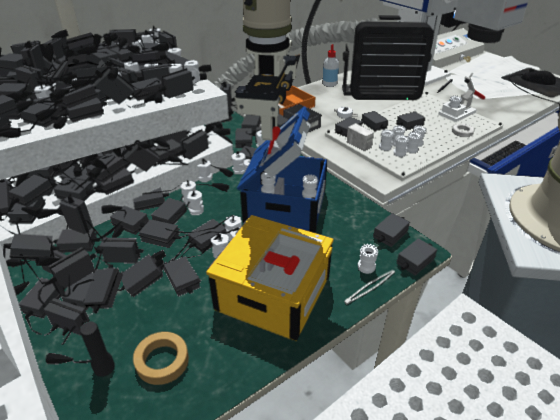

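Both views put the lid at about 48° (front edge z 0.201), so the bar lags a little in the fingers. I'll go on by about 8° along the arc.

```bash
python3 -m creep '[{"dx":-0.4,"dy":0,"dz":-0.2,"roll":0,"claw":200},{"dx":-0.8,"dy":0,"dz":-0.4,"roll":0,"claw":200},{"dx":-1.2,"dy":0,"dz":-0.5,"roll":0,"claw":200},{"dx":-1.4,"dy":0,"dz":-0.6,"roll":0,"claw":200},{"dx":-1.4,"dy":0,"dz":-0.6,"roll":0,"claw":200}]'
python3 - <<'E'
from ang import *
for n in ('side','scene'):
    c=cam(n); ang(c['frame'],cloud(c))
E
```

```text
time: 5.05
position: [0.6472, 0.0314, 0.175]
tool_rot: [[-0.998, 0.07, -0.004], [0.07, 0.998, -0.001], [0.004, -0.001, -1.0]]
force: [-6.7, -5.3, 0.1]
finger_gap: 0.0287
grasp_force: 30.0
784 zmax 0.21286218497925172
576 line angle 52.242050473681886 at [0.02272203 0.16753493] chord from hinge 57.649658539172755
585 zmax 0.2138109476997196
408 line angle 54.6150288348398 at [0.00487895 0.18814159] chord from hinge 55.790082732235156
```

The lid is now at about 55°. Releasing, then withdrawing straight up.

```bash
python3 -m creep '[{"dx":0,"dy":0,"dz":0,"roll":0,"claw":150},{"dx":0,"dy":0,"dz":0,"roll":0,"claw":110},{"dx":0,"dy":0,"dz":0,"roll":0,"claw":104},{"dx":0,"dy":0,"dz":0,"roll":0,"claw":104},{"dx":0,"dy":0,"dz":0,"roll":0,"claw":104}]'
python3 -m creep '[{"dx":0,"dy":0,"dz":-1.5,"roll":0,"claw":104},{"dx":0,"dy":0,"dz":-3.5,"roll":0,"claw":104},{"dx":0,"dy":0,"dz":-6.5,"roll":0,"claw":104},{"dx":0,"dy":0,"dz":-10,"roll":0,"claw":104},{"dx":0,"dy":0,"dz":-13,"roll":0,"claw":104}]'
python3 -m creep '[{"dx":0,"dy":0,"dz":-2,"roll":0,"claw":104},{"dx":0,"dy":0,"dz":-2,"roll":0,"claw":104},{"dx":0,"dy":0,"dz":-2,"roll":0,"claw":104},{"dx":0,"dy":0,"dz":-2,"roll":0,"claw":104},{"dx":0,"dy":0,"dz":-2,"roll":0,"claw":104}]'
python3 - <<'E'
from ang import *
for n in ('side','scene'):
    c=cam(n); ang(c['frame'],cloud(c))
f=c['frame']
cv2.imwrite('pics/g.png',cv2.resize(f[90:290,190:390,::-1],None,fx=3,fy=3,interpolation=cv2.INTER_CUBIC))
E
```

```text
time: 5.57
position: [0.6498, 0.0327, 0.1752]
tool_rot: [[-0.998, 0.069, 0.001], [0.069, 0.998, 0.001], [-0.001, 0.001, -1.0]]
force: [-0.4, 0.3, -1.1]
finger_gap: 0.0539
grasp_force: 0.0
time: 5.98
position: [0.6494, 0.0323, 0.3067]
tool_rot: [[-0.998, 0.07, 0.001], [0.07, 0.998, 0.0], [-0.001, 0.0, -1.0]]
force: [0.7, -0.5, -0.2]
finger_gap: 0.0554
grasp_force: 0.0
time: 6.4
position: [0.6486, 0.0322, 0.3232]
tool_rot: [[-0.998, 0.069, -0.002], [0.069, 0.998, -0.0], [0.002, -0.0, -1.0]]
force: [-0.2, -0.1, -0.5]
finger_gap: 0.0553
grasp_force: 0.0
827 zmax 0.2126664954879075
616 line angle 51.88107237540728 at [0.02447125 0.16450396] chord from hinge 57.56199319053515
581 zmax 0.21314306686359413
406 line angle 54.515787903409546 at [0.00406195 0.18864248] chord from hinge 55.61032596788133
```

View pics/g.png

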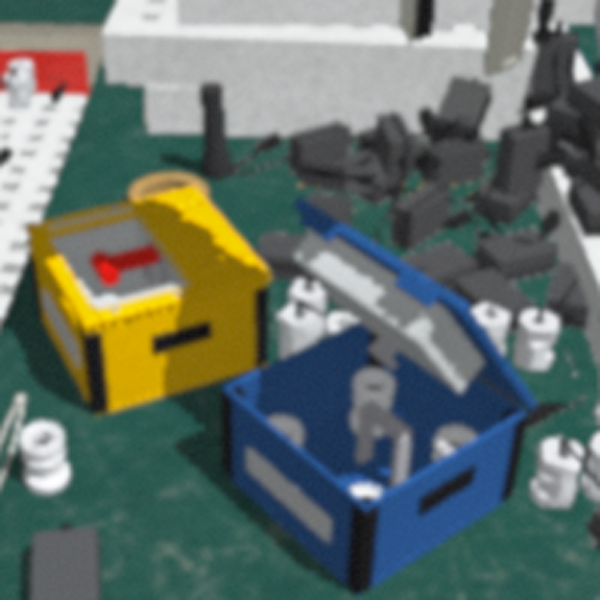

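The blue lid stands open at about 55° around (400,300), the yellow box at (150,300) is shut, and the fingers are well clear above.

```bash
python3 -c "
from plant import *
print(hand_in())"
```

```text
the job is handed in; nothing more can be done
None
```

The blue box's lid is standing open at about 55° with the gripper clear of it, the yellow box was left shut, and the job is handed in after about 6.5 s of robot time.

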